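# Put the stitcher battery on charge with the stop locked in

## Robot

A 6-joint arm with a two-finger parallel gripper is mounted at the origin on the work surface. World frame = base frame: x ahead of the robot, y to its left, z up, the work surface at z = 0. Lengths are in mm, angles in rad, forces in N, time in s.
With the tool pointing down it reaches from about 300 to 775 mm from the base axis. Payload 14.6 kg.
Tool frame: the origin (TCP) lies where the fingers leave the gripper's body, on its centre line; the fingertips stand r.tip_extent ahead of it and the grasp point (between the pads) lies 78 mm ahead of it (r.tip_extent is the distance from the TCP to the fingertips, in mm); x points along the fingers, y is the direction in which the jaws open and shut, and the axes are right-handed (so a half turn about x gives the same grasp; the last joint's range is limited). The gripper opens to 94 mm and grips with 3 to 60 N. Pads are 16 mm wide; open, the fingers measure 119 mm over their backs; the gripper's body (75 mm by 177 mm) begins 78 mm behind the grasp point.
Start: joints at [1.261, 0.3, 1.521, -0, 1.321, -0.067], TCP at [132.23, 533.859, 302.646] pointing down, gripper open.
Joint ranges: [-3.03, 3.03], [-0.79, 2.21], [0.23, 2.52], [-1.04, 4.18], [0, 3.07], [-2.55, 2.55]. Speed limits (rad/s): [2.22, 2.22, 2.57, 3.14, 3.14, 3.14].

## Interface

Orientations are given as a unit quaternion [w, x, y, z].
In Python, from rig import r gives the robot as it stands.
- The arm moves only by the shell command python3 -m inch 'ROWS'. ROWS is JSON, a list of rows, each a list of 5 numbers: the shift along the tool's x, y, z in m, then the turn about the tool's x in degrees, then the closure in counts, from 0 (fully open) to 255 (shut). A call has exactly 5 rows; each row is the pose to reach, as a shift and turn from the pose measured when the call began, along the tool's axes at that moment; what a row does not reach only later rows make up. A row lasts 1/10 s, in which the tool goes at most 50 mm and 8.59 degrees, less where a joint would pass 70% of its speed; a pose out of reach is approached as far as the arm can. A call with a gripper value outside its range is refused whole. The fingers move at their own pace and stop on an object; the grip force is fixed at half the most. Time passes only in rows, so rows that repeat a pose let the fingers close, or fill a call up. It gives the time, the measured TCP pose, the force and the opening at its end, in the units of the state.
- r.observe(): the state, without advancing time (a new reading comes with each control period).
- r.get_image(name): name is "scene" or "top" or "wrist"; returns the picture (420x560x3 uint8, red, green, blue); there is no depth.
- r.camera_params(name): a dict with "K" (3x3 intrinsics, pixels), "rvec" (rotation vector, rad) and "tvec" (3), from world to camera coordinates, as OpenCV has them. Camera axes: x right, y down, z forward; pixel columns grow to the right and rows downward; lengths in mm; the calibration is good to about 2 mm. The wrist camera is an equidistant fisheye: a pixel r from the principal point sees the ray r / f radians off the axis. A picture is of the moment at which its call begins: read the wrist's pose just before it. camera_params takes no time and is no camera call; for the wrist camera it gives the pose at the moment of the call.
- r.close_job(): hands the job in, once; it reports no verdict.
Trained networks look in the newest picture that a camera, given by its name, has taken for a name from the list of things; names that differ only in an ending like _2 or _b are one class to them, and where a whole thing is asked for, a point or a joint stands for the part that bears it (a point fixed in the world has none). Each returns a list of dicts, best first, with "confidence" (0 to 1); they miss things now and then, are a little off and sometimes report something else, mostly with a low value. They report only what shows in the picture. A call takes as long as a camera call. They do not tell look-alikes from the thing itself.
- r.boxes_of(camera, name): "position" ([x, y, z] in mm, in world coordinates, good to about 4 mm: the middle of the surface that is visible of it).
The state is a dict: "time_s": time; "joint_positions": joint angles; "dq": joint speeds; "joint_efforts": joint torques, N m; "eef_pos": TCP position; "eef_rot": TCP orientation; "ft_force": force on the tool from outside, world axes, zero at the start; "torque": the same for the moment, N m; "grip_width": finger opening in mm.
Only numpy, scipy, OpenCV 4.12 (cv2) and the standard library are available. Lean on these libraries where they do the work, as an engineer would, in place of code of your own. Each camera call takes 0.05 s, during which the arm holds its last target.

## Task

Lock out the charger first: press the mushroom stop button on the sloped box down until it latches and stays down by itself. Then lay the stitcher's battery pack flat, contact rail up, in the open charger drawer without dropping it, and push the drawer fully shut. Last, turn the mushroom head clockwise to its end and let go, so that it pops back up; leave the other things on the bench where they stand.

Things in the scene. Friction and masses are not known exactly. Their poses are not given: they have to be found in the camera images.
- stop_top (a point): Crown middle of the black mushroom button (head 40 mm across, 24 thick) on the grey box's sloped face. z axis: out of the face along the button, 26 deg from vertical towards the box's front; y level along the face. Crown 40 mm, head's underside 16 mm off the face (latched: 34 and 10). Moves in with the button, does not turn. A 2 mm ring lies round it; else the face is free for 60 mm.
- stop (a joint): How far the mushroom is pressed in along its axis, m: 0 raised, 0.009 at its bottom stop. Its spring needs 4 to 10 N; the latch snaps in 8 mm down; push it to the bottom stop. Once let go it stays latched at about 0.006.
- stop_head (a joint): How far the mushroom head is turned, rad: 0 at rest, growing clockwise as seen looking at the face, to 1.0 at its end stop. The latch is freed at about 0.5; turn it well past that. It turns lightly (under 0.15 N m); let go, the head springs up at once and creeps back to 0 rad.
- stopbox: Grey control box with the sloped face, fixed, 190 mm deep, 170 wide; the face rises from 48 mm at its front edge to 122 mm at its back edge over 150 mm, its middle 85 mm up, straight above the origin. Origin on the bench under the face's middle; x points away from its front, z up.
- pack: Battery pack, 0.35 kg: a black block 90 x 52 x 30 mm (x, y, z) with a narrower grey contact rail 56 x 34 x 14 mm on top, its middle 10 mm towards +x. Whole height 44 mm. Origin at the middle of its underside, z up. Lies loose on the bench, rail up.
- charger: Low grey charger cabinet with one drawer, fixed on the bench, 210 mm deep, 190 mm wide, 90 mm high. Origin on the bench under the middle of its front face; x points into the cabinet, the drawer slides out to -x.
- drawer (a joint): How far the drawer is open, m: 0 fully shut, 0.175 fully open. It slides with about 2 N.
- drawer_in (a point): Middle of the drawer's inner floor, 14 mm above the bench, axes as the charger's; moves with the drawer. Inside 176 mm long (x), 152 wide (y); side walls stand 45 mm above this floor, the front panel 63 mm (10 thick, outer face 98 mm to -x of this point). Shut, the point is 93 mm behind the cabinet's front: only the front part of the open drawer is outside the cabinet.
- drawer_handle (a point): Middle of the drawer's level bar handle, 35 mm in front of the drawer panel, 55 mm above the bench, 90 mm long along y; moves with the drawer.
- thread_cone: White cone of thread, 68 mm across, 100 mm high, standing loose. Bystander. Origin at its underside.
- calculator: Flat grey desk calculator 120 x 75 x 14 mm, loose. Bystander. Origin in the middle of its underside.
- tape_roll: Cardboard-brown roll, 90 mm across, 45 mm high, loose. Bystander. Origin in the middle of its underside.
- screwdriver: Screwdriver lying loose, black handle. Bystander. Origin under its middle.
Things that resemble listed ones, but are neither listed nor needed, are in the scene too. What is shaped like the pack but pink or turquoise is not meant.

How it is judged:
By the outcome, as a careful person would: the job done as asked, in the order asked, and still so for the second after the job is handed in, with the robot touching nothing.
It also fails if it takes over 72 s, if anything falls off the work surface, if the arm or the gripper's body presses on something with over 40 N, if the wrist force passes 120 N, or if a joint passes its speed limit or range.

## Working session

There is one attempt and no reset: what is moved stays moved. The work goes in short steps, Python scripts to look and compute and a shell command to move; the robot and the scene stay as the last step left them, time stands still between calls to the robot, and variables do not carry over. Pictures are saved under pics/ and viewed, and the job is handed in when it is done.

```bash
ls; mkdir -p pics
python3 - <<'E'
from rig import r
import cv2
s=r.observe();print(s, r.tip_extent)
for n in["scene","top","wrist"]:
    cv2.imwrite(f"pics/{n}0.png",r.get_image(n)[:,:,::-1])
    for k in ["stop_top","pack","charger","drawer_handle","drawer_in","stopbox","thread_cone","calculator","tape_roll","screwdriver"]:
        if n!="wrist": print(n,k,[([round(v) for v in d["position"]],round(d["confidence"],2)) for d in r.boxes_of(n,k)])
print(r.observe()["time_s"])
E
```

```text
pics
{'time_s': 0.0, 'joint_positions': array([ 1.26142923e+00,  3.00456455e-01,  1.52157943e+00, -1.27506649e-05,
        1.32069558e+00, -6.66226230e-02]), 'dq': array([ 0.000127  ,  0.00131161,  0.00090823, -0.00016639, -0.00151676,
        0.00098935]), 'joint_efforts': array([ 4.06135705e-04, -5.31802511e+01, -3.52748930e+01,  7.08709401e-02,
        2.43473472e-02, -9.91144498e-05]), 'eef_pos': array([132.17316152, 533.72695653, 302.09500038]), 'eef_rot': array([ 0.70183396,  0.0852151 ,  0.70197588, -0.0860078 ]), 'ft_force': array([-0.10541086, -0.42879849,  0.27494731]), 'torque': array([ 0.02458767, -0.02502553,  0.00106203]), 'grip_width': 94.19229660780228} 97.19999999999999
scene stop_top []
scene pack [([465, 133, 30], 0.89), ([614, 43, 30], 0.83), ([575, -109, 32], 0.63)]
scene charger [([673, -246, 85], 0.97)]
scene drawer_handle [([464, -287, 36], 0.68)]
scene drawer_in [([466, -291, 37], 0.84)]
scene stopbox [([719, 249, 95], 0.98)]
scene thread_cone [([712, 12, 50], 0.58)]
scene calculator []
scene tape_roll [([610, 481, 28], 0.92), ([675, -246, 84], 0.58)]
scene screwdriver [([490, -493, 25], 0.46)]
top stop_top [([529, -281, 10], 0.55), ([602, 244, 122], 0.48)]
top pack [([574, 44, 42], 0.93), ([449, 133, 28], 0.84), ([554, -108, 41], 0.62)]
top charger [([644, -274, 89], 0.84)]
top drawer_handle [([535, -281, 17], 0.89), ([476, -496, 21], 0.35)]
top drawer_in [([528, -281, 14], 0.68)]
top stopbox [([635, 246, 95], 0.81)]
top thread_cone [([680, 17, 61], 0.57)]
top calculator [([426, -8, 12], 0.96), ([601, 245, 115], 0.17)]
top tape_roll [([613, 492, 37], 0.96), ([605, 244, 114], 0.66), ([423, -9, 10], 0.41)]
top screwdriver [([478, -493, 21], 0.7), ([644, -274, 87], 0.22)]
1.15
```

View pics/scene0.png

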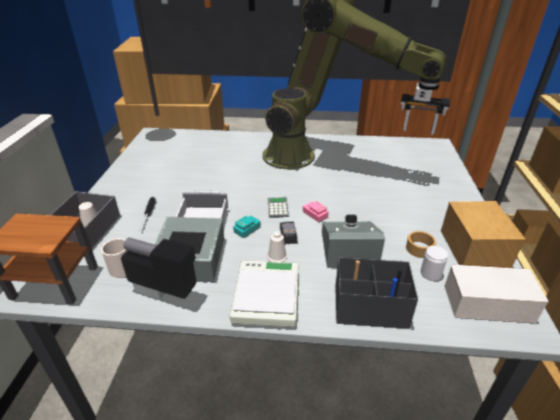

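View pics/top0.png

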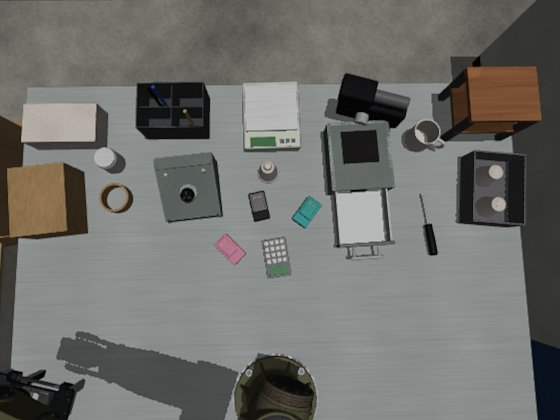

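View pics/wrist0.png

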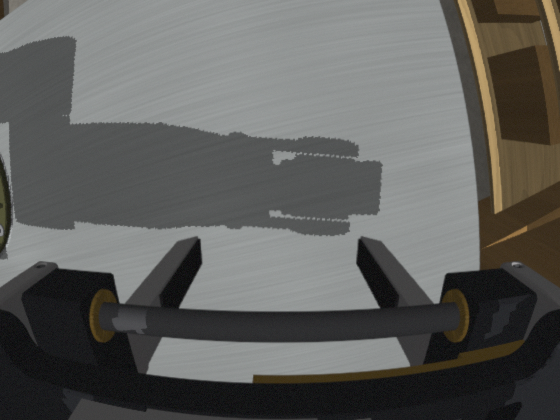

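```bash
cat > h.py <<'E'
from rig import r
import numpy as np, cv2
from scipy.spatial.transform import Rotation as R
def cam(n):
    c=r.camera_params(n); return np.array(c["K"],float),R.from_rotvec(np.ravel(c["rvec"])).as_matrix(),np.ravel(c["tvec"]).astype(float)
def ray(n,uv,c=None):
    K,Rm,t=c or cam(n); x=(uv[0]-K[0,2])/K[0,0]; y=(uv[1]-K[1,2])/K[1,1]
    if n=="wrist":
        th=np.hypot(x,y); d=np.array([x/th*np.sin(th),y/th*np.sin(th),np.cos(th)]) if th>0 else np.array([0,0,1.])
    else: d=np.array([x,y,1.])
    return -Rm.T@t, Rm.T@d
def onz(n,uv,z,c=None):
    o,d=ray(n,uv,c); return (o+d*(z-o[2])/d[2])[:2].round(1)
def proj(n,P,c=None):
    K,Rm,t=c or cam(n); p=Rm@np.asarray(P,float)+t
    if n=="wrist":
        rho=np.hypot(p[0],p[1]);th=np.arctan2(rho,p[2]); q=p[:2]/rho*th
    else: q=p[:2]/p[2]
    return np.array([K[0,0]*q[0]+K[0,2],K[1,1]*q[1]+K[1,2]]).round(1)
def pose(s=None):
    s=s or r.observe(); q=s["eef_rot"]; return np.array(s["eef_pos"]),R.from_quat([q[1],q[2],q[3],q[0]]).as_matrix()
def yaw(M): return np.degrees(np.arctan2(M[1,1],M[0,1]))  # world angle of tool y
def plan(target,ang=None):
    """tool-axis shift (m) to reach TCP target; turn about tool x so tool y at world angle ang (mod 180)"""
    p,M=pose(); d=M.T@(np.asarray(target,float)-p)/1000
    t=0
    if ang is not None: t=-(((ang-yaw(M))+90)%180-90)
    print("shift",d.round(4),"turn",round(t,1),"yaw now",yaw(M).round(1),"j6",r.observe()["joint_positions"][5].round(2),"pos",p.round(1),"t",r.observe()["time_s"])
def crop(n,x0,y0,x1,y1,k,f):
    im=r.get_image(n)[y0:y1,x0:x1,::-1]; cv2.imwrite(f,cv2.resize(im,None,fx=k,fy=k,interpolation=cv2.INTER_CUBIC))
E
python3 - <<'E'
from h import *
crop("top",140,140,420,270,2.8,"pics/tc.png")
crop("scene",150,180,400,300,3.2,"pics/sc.png")
for uv,z in[((187,194),120),((259,205),44)]: print(onz("top",uv,z))
print(cam("top"),cam("wrist"),pose())
p,M=pose();K,Rm,t=cam("wrist");print("cam in tool",M.T@(-Rm.T@t-p),(Rm@M).round(3))
plan([600,243,320])
E
```

```text
[609.1 245.3]
[583.4  39.8]
(array([[390.85551153,   0.        , 279.85766349],
       [  0.        , 390.85551153, 209.00074381],
       [  0.        ,   0.        ,   1.        ]]), array([[-0.01946732, -0.9995998 ,  0.02052453],
       [-0.99287386,  0.01691421, -0.11796355],
       [ 0.11756918, -0.02267471, -0.99280579]]), array([ -14.23051304,  571.35966879, 1184.70058434])) (array([[325.1922621 ,   0.        , 278.80932534],
       [  0.        , 325.1922621 , 208.97688807],
       [  0.        ,   0.        ,   1.        ]]), array([[ 2.41567224e-01,  9.70383882e-01,  6.30142205e-04],
       [ 9.39726004e-01, -2.34097097e-01,  2.49225975e-01],
       [ 2.41992383e-01, -5.96126659e-02, -9.68445154e-01]]), array([-551.60534705,  -25.37818547,  391.14927592])) (array([132.22048119, 533.86906969, 302.64657178]), array([[-1.12325708e-05,  2.40380055e-01,  9.70678850e-01],
       [ 4.39451948e-06,  9.70678850e-01, -2.40380055e-01],
       [-1.00000000e+00,  1.56558112e-06, -1.19595738e-05]]))
cam in tool [-82.83167553   1.45287084 -72.24581538] [[-0.001  1.     0.001]
 [-0.249 -0.001  0.968]
 [ 0.968  0.     0.249]]
shift [-0.0174 -0.1699  0.524 ] turn 0 yaw now 76.1 j6 -0.07 pos [132.2 533.9 302.6] t 1.25
```

View pics/tc.png

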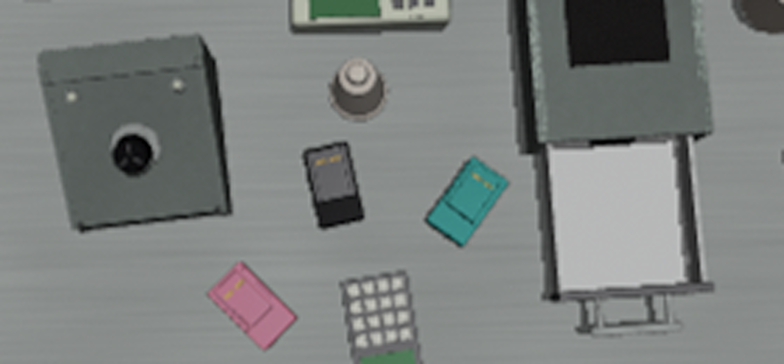

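View pics/sc.png

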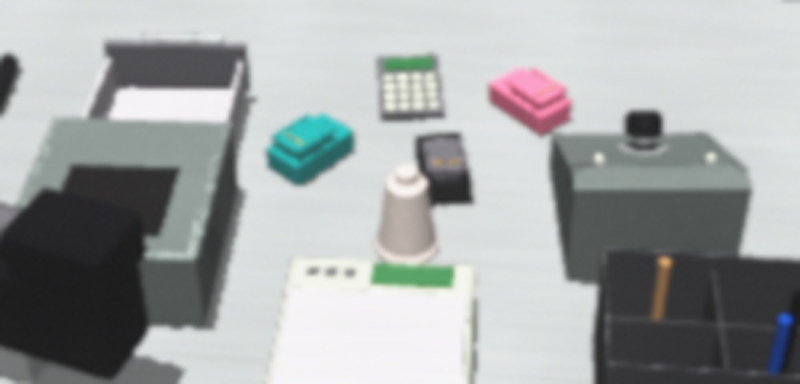

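```bash
python3 -m inch '[[0.0,-0.016,0.048,0,60],[0.0,-0.03,0.094,0,60],[0.0,-0.045,0.141,0,60],[0.0,-0.06,0.188,0,60],[0.0,-0.075,0.235,0,60]]'
python3 -m inch '[[0.0,-0.015,0.047,0,60],[0.0,-0.03,0.094,0,60],[0.0,-0.045,0.141,0,60],[0.0,-0.06,0.188,0,60],[0.0,-0.075,0.235,0,60]]'
python3 - <<'E'
from h import *
plan([600,243,300])
E
```

```text
time_s: 1.75
eef_pos: [343.7, 403.3, 302.9]
eef_rot: [0.702, 0.086, 0.702, -0.085]
ft_force: [-0.1, 0.5, 0.7]
grip_width: 71.9
time_s: 2.25
eef_pos: [555.4, 272.5, 302.9]
eef_rot: [0.702, 0.086, 0.702, -0.085]
ft_force: [0.7, 1.3, 0.8]
grip_width: 71.6
shift [ 0.0029 -0.0179  0.0504] turn 0 yaw now 76.1 j6 -0.93 pos [555.4 272.5 302.9] t 2.25
```

```bash
python3 -m inch '[[0.0,-0.01,0.026,0,60],[0.0,-0.018,0.05,0,60],[0.0,-0.018,0.05,0,60],[0.0,-0.018,0.05,0,60],[0.0,-0.018,0.05,0,60]]'
python3 - <<'E'
from h import *
crop("wrist",0,0,560,420,1.4,"pics/w1.png")
print(pose()[0])
for k in ["stop_top","stopbox"]:
    print(k,r.boxes_of("wrist",k))
E
```

```text
time_s: 2.75
eef_pos: [598.9, 243.8, 303.1]
eef_rot: [0.702, 0.086, 0.702, -0.085]
ft_force: [-0.1, -0.0, -0.5]
grip_width: 72.1
[598.89805813 243.85668873 303.2194855 ]
stop_top [{'position': [604.1, 248.8, 118.9], 'confidence': 0.79}]
stopbox [{'position': [613.4, 248.7, 91.3], 'confidence': 0.76}]
```

View pics/w1.png

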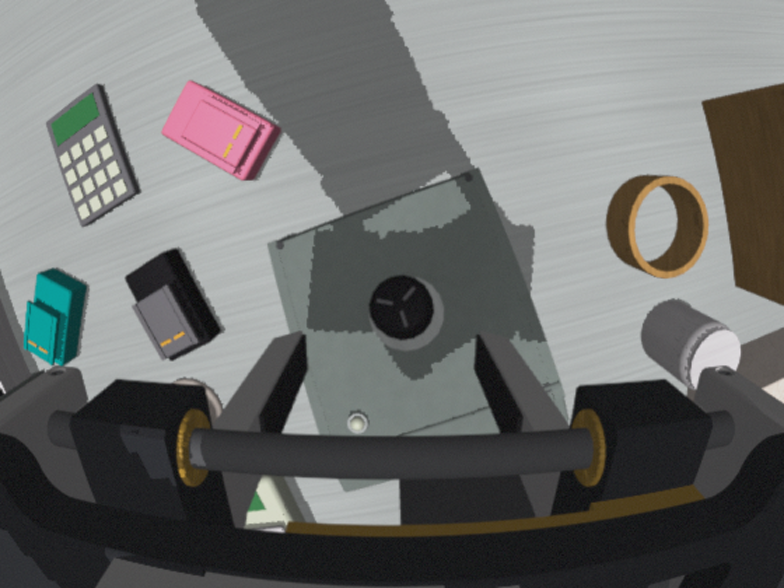

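Run:
```python
from h import *
f=lambda u,v,z:onz("wrist",(u/1.4,v/1.4),z)
a,b=f(270,243,48),f(480,170,48);print("front corners",a,b,np.linalg.norm(a-b)); e=b-a; ang=np.degrees(np.arctan2(e[1],e[0])); print("edge angle",ang)
print("crown",f(401,307,121), "top view crown",onz("top",(140+133/2.8,140+154/2.8),121))
ta,tb=onz("top",(140+77/2.8,140+229/2.8),40),onz("top",(140+230/2.8,140+212/2.8),40);print(ta,tb)
t=[onz("top",(140+u/2.8,140+v/2.8),30) for u,v in[(305,150),(347,143),(363,221),(323,228)]];print("pack top",t)
c=np.mean([f(*p) for p in[]],0) if 0 else None
for q in[(126,283,30),(181,249,30),(222,327,30),(134,299,44),(172,284,44),(214,342,44),(171,358,44)]: print(q,f(*q))
```

```text
front corners [553.7 161.9] [538.7 329.2] 167.97109870450927
edge angle 95.12339984215409
crown [606.  250.4] top view crown [606.  243.6]
[536.6 321.5] [552.5 154. ]
pack top [array([621.9,  71.4]), array([629.1,  24.2]), array([540.9,   7.7]), array([533.8,  52.3])]
(126, 283, 30) [552.1  10.4]
(181, 249, 30) [538.5  77.4]
(222, 327, 30) [613.2  92. ]
(134, 299, 44) [566.7  23.1]
(172, 284, 44) [563.8  66.2]
(214, 342, 44) [620.9  86.6]
(171, 358, 44) [626.2  39.1]
```

Run:
```python
from h import *
p,M=pose(); c=cam("wrist")
print("tip proj",proj("wrist",p+97*M[:,0],c), [proj("wrist",p+97*M[:,0]+s*36*M[:,1],c)*1.4 for s in(-1,1)])
for P in([606,250,121],[606,244,121]): print([proj(n,P).tolist() for n in("scene","top","wrist")])
crop("top",100,130,300,280,4,"pics/t2.png")
crop("scene",290,180,410,280,6,"pics/s2.png")
```

```text
tip proj [276.3 251.3] [array([303.1 , 351.26]), array([470.82, 351.12])]
[[351.0, 214.6], [185.3, 195.0], [285.9, 219.5]]
[[349.2, 214.5], [187.4, 195.0], [279.1, 221.1]]
```

View pics/t2.png

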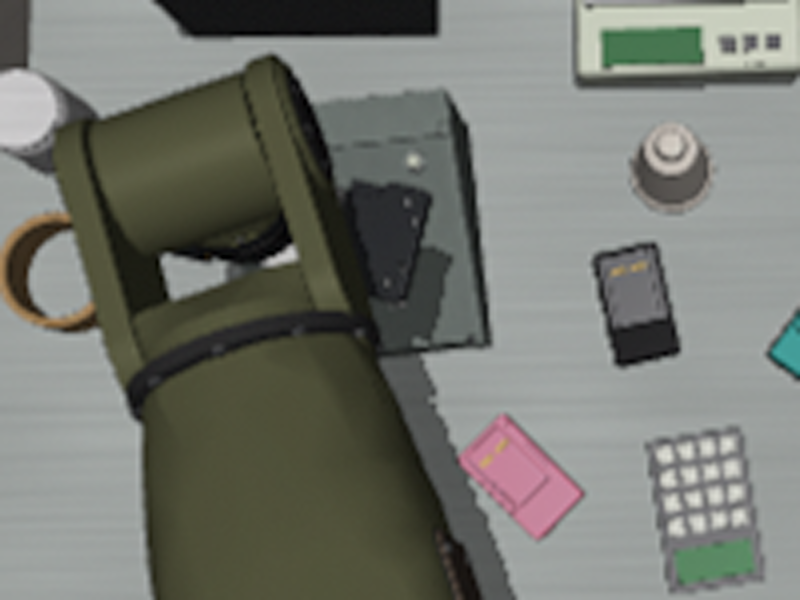

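View pics/s2.png

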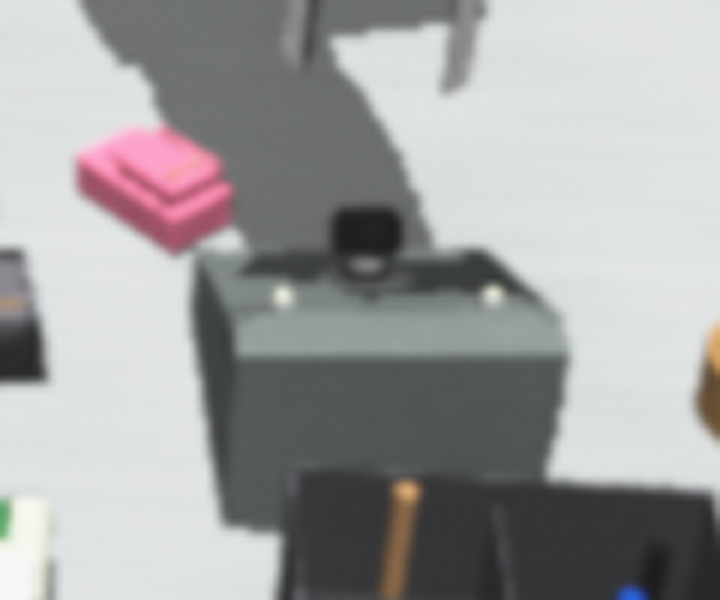

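```bash
python3 - <<'E'
from h import *
plan([598,246.5,250],95.4)
E
python3 -m inch '[[0.01,0.003,0.0,-8,255],[0.02,0.003,-0.001,-16,255],[0.03,0.003,-0.001,-19.3,255],[0.04,0.003,-0.001,-19.3,255],[0.05,0.003,-0.001,-19.3,255]]'
python3 -m inch '[[0.0,0.0,0.0,0,255],[0,0,0,0,255],[0,0,0,0,255],[0,0,0,0,255],[0,0,0,0,255]]'
python3 - <<'E'
from h import *
crop("wrist",0,0,560,420,1.4,"pics/w3.png")
crop("scene",290,180,410,280,6,"pics/s3.png")
plan([598,246.5,250],95.4)
E
```

```text
shift [ 0.0532  0.0026 -0.0019] turn -19.3 yaw now 76.1 j6 -1.0 pos [599.2 243.5 303.2] t 3.0
time_s: 3.5
eef_pos: [598.9, 246.8, 252.7]
eef_rot: [0.707, -0.033, 0.706, 0.033]
ft_force: [0.3, -0.4, 0.7]
grip_width: 35.4
time_s: 4.0
eef_pos: [599.0, 246.9, 253.1]
eef_rot: [0.707, -0.033, 0.706, 0.033]
ft_force: [-0.1, 1.6, -0.2]
grip_width: 0.5
shift [ 0.0029 -0.0003 -0.001 ] turn -0.1 yaw now 95.3 j6 -1.33 pos [598.9 246.8 252.9] t 4.1
```

View pics/w3.png

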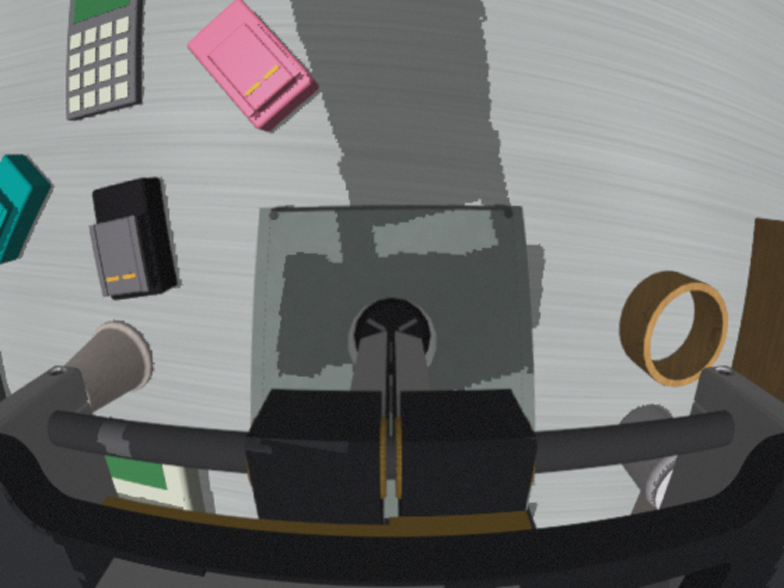

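View pics/s3.png

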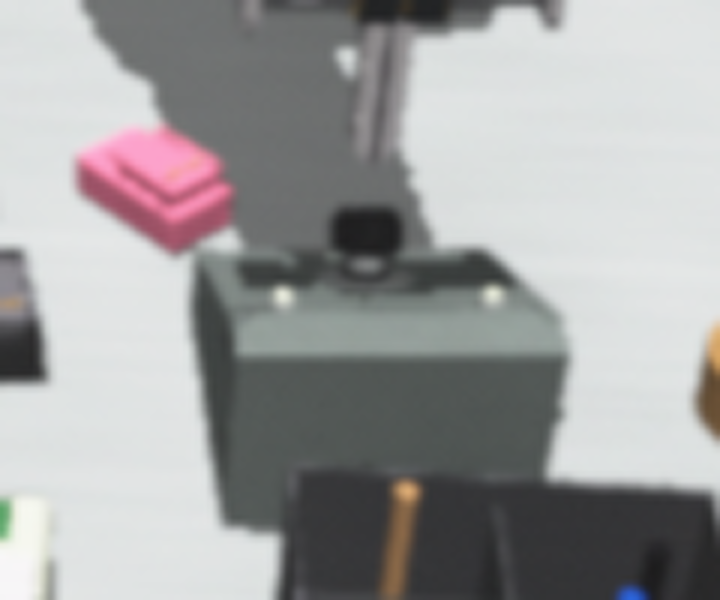

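```bash
python3 -m inch '[[0.01,0.001,-0.002,0,255],[0.02,0.001,-0.003,0,255],[0.028,0.001,-0.003,0,255],[0.032,0.001,-0.003,0,255],[0.032,0.001,-0.003,0,255]]'
python3 -m inch '[[0.002,0,0.001,0,255],[0.004,0,0.002,0,255],[0.006,0,0.003,0,255],[0.006,0,0.003,0,255],[0.006,0,0.003,0,255]]'
```

```text
time_s: 4.6
eef_pos: [595.7, 247.5, 220.0]
eef_rot: [0.706, -0.033, 0.706, 0.033]
ft_force: [0.3, 0.3, -0.2]
grip_width: 0.3
time_s: 5.1
eef_pos: [598.9, 247.9, 214.5]
eef_rot: [0.707, -0.033, 0.706, 0.033]
ft_force: [-0.5, -0.1, 2.7]
grip_width: 0.2
```

```bash
python3 -m inch '[[0.0018,0,0.0009,0,255],[0.0036,0,0.0018,0,255],[0.0054,0,0.0026,0,255],[0.0054,0,0.0026,0,255],[0.0054,0,0.0026,0,255]]'
python3 -m inch '[[0.001,0,0.0005,0,255],[0.002,0,0.001,0,255],[0.003,0,0.0015,0,255],[0.003,0,0.0015,0,255],[0.003,0,0.0015,0,255]]'
```

```text
time_s: 5.6
eef_pos: [601.3, 248.3, 210.3]
eef_rot: [0.707, -0.033, 0.706, 0.033]
ft_force: [-8.5, -2.7, 13.8]
grip_width: 0.3
time_s: 6.1
eef_pos: [602.2, 248.5, 209.9]
eef_rot: [0.706, -0.033, 0.706, 0.033]
ft_force: [-19.6, -4.2, 26.1]
grip_width: 0.2
```

```bash
python3 -m inch '[[-0.01,0,-0.006,0,255],[-0.03,0,-0.006,0,255],[-0.05,0,-0.006,0,255],[-0.07,0,-0.006,0,255],[-0.07,0,-0.006,0,150]]'
python3 - <<'E'
from h import *
crop("wrist",0,0,560,420,1.4,"pics/w4.png")
crop("scene",290,180,410,280,6,"pics/s4.png")
plan([598,246.5,280],95.4)
for i in range(1):
  print(r.boxes_of("wrist","pack"),r.boxes_of("wrist","stop_top"))
E
```

```text
time_s: 6.6
eef_pos: [596.7, 248.1, 282.6]
eef_rot: [0.708, -0.032, 0.705, 0.034]
ft_force: [-0.4, -0.2, -0.1]
grip_width: 5.6
shift [-0.0008 -0.0015  0.0017] turn -0.1 yaw now 95.3 j6 -1.33 pos [596.1 247.8 279.2] t 6.7
[{'position': [555.9, -95.6, 30.2], 'confidence': 0.89}, {'position': [582.3, 53.2, 34.7], 'confidence': 0.76}, {'position': [454.3, 139.7, 45.3], 'confidence': 0.69}] [{'position': [605.0, 249.6, 112.1], 'confidence': 0.95}]
```

View pics/s4.png

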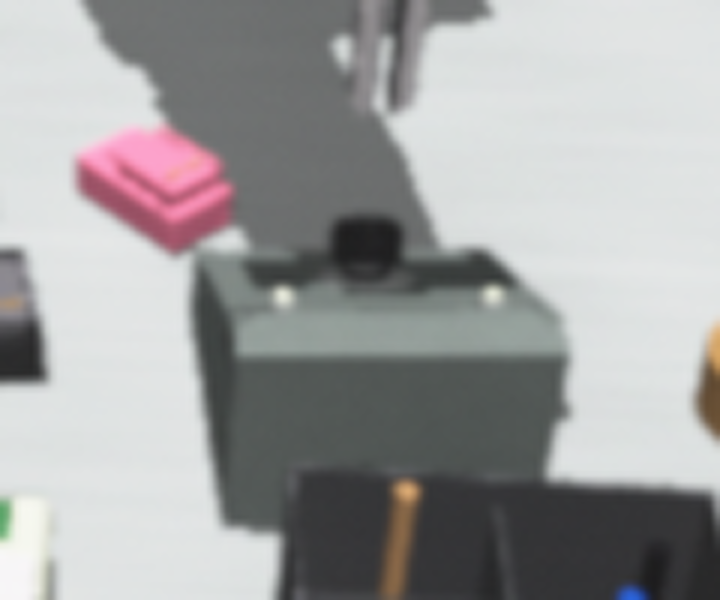

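View pics/w4.png

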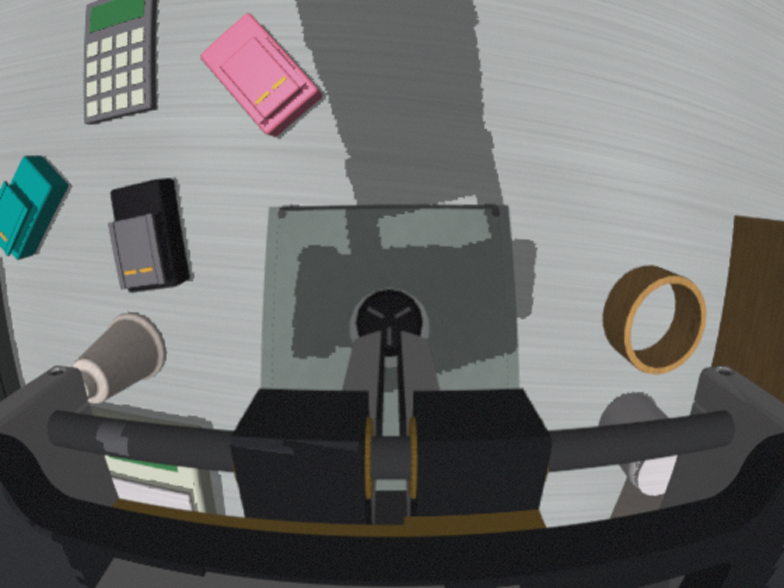

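```bash
python3 - <<'E'
from h import *
plan([570,47,270])
E
python3 -m inch '[[0,-0.049,-0.009,0,60],[0,-0.098,-0.018,0,60],[0.002,-0.147,-0.028,0,60],[0.005,-0.197,-0.038,0,60],[0.009,-0.197,-0.044,0,60]]'
python3 -m inch '[[0,0,0,0,60],[0,0,0,0,60],[0,0,0,0,60],[0,0,0,0,60],[0,0,0,0,60]]'
python3 - <<'E'
from h import *
crop("wrist",0,0,560,420,1.4,"pics/w5.png")
plan([583,47,100])
crop("top",220,100,420,280,4,"pics/t5.png")
plan([583,47,100])
E
```

```text
shift [ 0.0083 -0.1975 -0.0445] turn 0 yaw now 95.3 j6 -1.33 pos [596.  247.8 278.3] t 6.8
time_s: 7.3
eef_pos: [570.0, 42.9, 268.3]
eef_rot: [0.705, -0.031, 0.708, 0.031]
ft_force: [0.4, 0.8, -0.4]
grip_width: 60.5
time_s: 7.8
eef_pos: [570.2, 43.6, 268.3]
eef_rot: [0.705, -0.032, 0.708, 0.032]
ft_force: [-0.3, -0.3, 0.2]
grip_width: 71.7
shift [0.1682 0.0024 0.0137] turn 0 yaw now 95.1 j6 -1.65 pos [570.1  43.4 268.3] t 7.85
shift [0.1682 0.0026 0.0137] turn 0 yaw now 95.1 j6 -1.65 pos [570.1  43.3 268.3] t 7.9
```

View pics/w5.png

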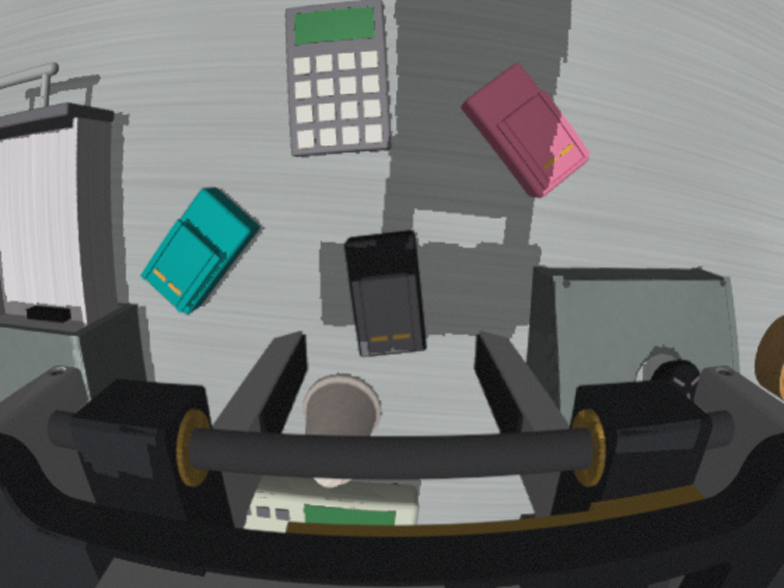

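View pics/t5.png

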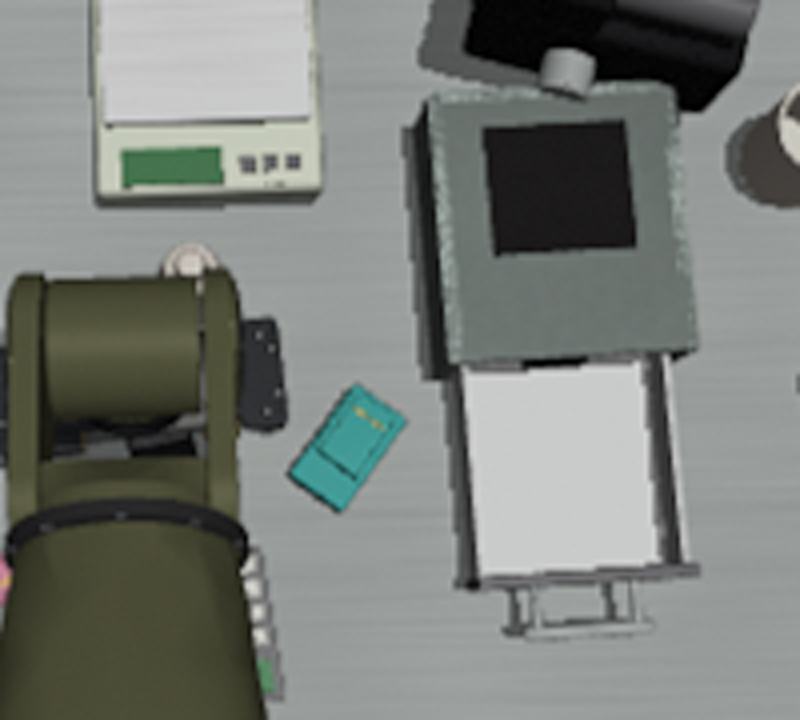

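Run:
```python
from h import *
f=lambda u,v,z,b=4.5:onz("wrist",((u-b)/1.4,v/1.4),z)
A,B,C,D=[f(*p,30) for p in[(345,240),(414,231),(426,350),(360,357)]]
print(A,B,C,D,"len",np.linalg.norm(B-C),np.linalg.norm(A-D),np.linalg.norm(A-B))
for s,e in((B,C),(A,D)): d=e-s; print("x ang",np.degrees(np.arctan2(d[1],d[0])))
d=B-A; print("y ang",np.degrees(np.arctan2(d[1],d[0])), "ctr",(A+C)/2,(B+D)/2)
print("contacts (z44)",f(380,339,44),f(401,337,44))
p=[onz("top",(140+u/2.8,140+v/2.8),30) for u,v in[(305,150),(347,143),(363,221),(323,228)]]
print("top ctr",np.mean(p,0))
# drawer/charger from top
T=lambda u,v,z:onz("top",(220+u/4,100+v/4),z)
print("cab front top corners z90",T(446,364,90),T(697,352,90))
print("panel outer top corners z77",T(460,590,77),T(697,575,77))
print("handle ends z55",T(508,636,55),T(650,627,55))
print("floor corners z14",T(480,574,14),T(660,566,14),T(462,366,14),T(642,362,14))
print("cab back",T(430,100,90),T(678,88,90))
```

```text
[544.7   6.9] [534.   55.2] [622.7  73.1] [632.9  23.7] len 90.48812076731403 89.78574497101413 49.47100160700207
x ang 11.409274861706514
x ang 10.784297867562607
y ang 102.49112138734691 ctr [583.7  40. ] [583.45  39.45]
contacts (z44) [611.7  37.8] [608.9  52.6]
top ctr [581.425  38.9  ]
cab front top corners z90 [ 616.1 -179.3] [ 622.2 -369.1]
panel outer top corners z77 [ 447.6 -185.8] [ 455.3 -364.1]
handle ends z55 [ 412.6 -224.6] [ 417.2 -333. ]
floor corners z14 [ 460.9 -212.2] [ 464.5 -354.9] [ 626.7 -204. ] [ 627.6 -348.8]
cab back [ 820.6 -174.2] [ 827.8 -365.5]
```

```bash
python3 - <<'E'
from h import *
plan([583,40,170],101.2)
E
python3 -m inch '[[0.02,-0.002,0.006,-3,40],[0.04,-0.004,0.013,-6.1,40],[0.065,-0.005,0.013,-6.1,40],[0.09,-0.005,0.013,-6.1,40],[0.098,-0.005,0.013,-6.1,40]]'
python3 - <<'E'
from h import *
crop("wrist",0,0,560,420,1.4,"pics/w6.png")
plan([583,40,101],101.2)
E
```

```text
shift [ 0.0982 -0.0044  0.0129] turn -6.1 yaw now 95.1 j6 -1.65 pos [570.1  43.3 268.3] t 7.9
time_s: 8.4
eef_pos: [582.4, 39.5, 167.9]
eef_rot: [0.701, -0.069, 0.706, 0.069]
ft_force: [-0.2, -0.2, 0.4]
grip_width: 79.2
shift [0.067  0.0003 0.001 ] turn 0.0 yaw now 101.2 j6 -1.76 pos [582.5  39.6 168. ] t 8.45
```

View pics/w6.png

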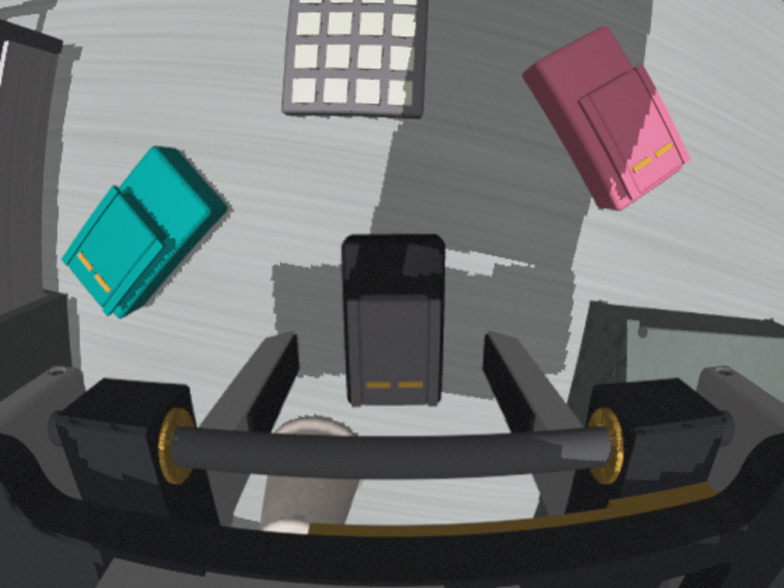

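```bash
python3 -m inch '[[0.018,0.001,0.001,0,40],[0.036,0.001,0.001,0,40],[0.052,0.001,0.001,0,40],[0.064,0.001,0.001,0,40],[0.067,0.001,0.001,0,40]]'
python3 -m inch '[[0,0,0,0,120],[0,0,0,0,200],[0,0,0,0,255],[0,0,0,0,255],[0,0,0,0,255]]'
python3 -m inch '[[0,0,0,0,255],[0,0,0,0,255],[-0.01,0,0,0,255],[-0.03,0,0,0,255],[-0.05,0,0,0,255]]'
python3 - <<'E'
from h import *
crop("wrist",0,0,560,420,1.4,"pics/w7.png")
plan([540,-277,220],92.2)
E
```

```text
time_s: 8.95
eef_pos: [582.8, 40.8, 100.6]
eef_rot: [0.701, -0.069, 0.706, 0.069]
ft_force: [0.1, 0.1, 0.4]
grip_width: 79.0
time_s: 9.45
eef_pos: [583.1, 40.8, 101.2]
eef_rot: [0.701, -0.069, 0.706, 0.069]
ft_force: [-1.9, 2.0, 6.1]
grip_width: 51.7
time_s: 9.95
eef_pos: [583.2, 40.8, 152.0]
eef_rot: [0.701, -0.069, 0.706, 0.069]
ft_force: [0.3, 0.1, -2.7]
grip_width: 52.2
shift [-0.0641 -0.3031 -0.1056] turn 9.0 yaw now 101.2 j6 -1.76 pos [584.4  40.9 155.6] t 10.0
```

View pics/w7.png

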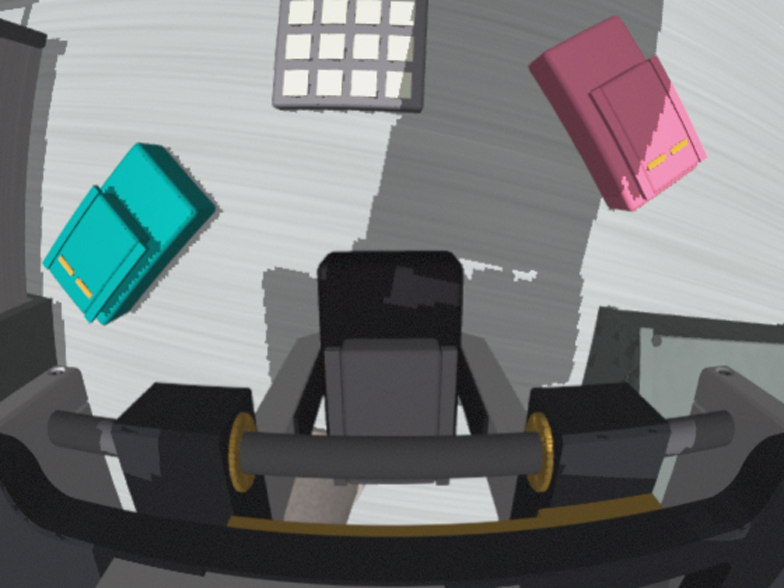

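```bash
python3 -m inch '[[-0.03,0,-0.01,0,255],[-0.05,-0.03,-0.02,0,255],[-0.06,-0.07,-0.035,2,255],[-0.064,-0.115,-0.05,5,255],[-0.064,-0.16,-0.065,9,255]]'
python3 - <<'E'
from h import *
plan([540,-277,220],92.2)
E
```

```text
time_s: 10.5
eef_pos: [551.5, -130.3, 220.6]
eef_rot: [0.707, -0.013, 0.707, 0.013]
ft_force: [2.1, -0.3, -2.3]
grip_width: 52.1
shift [ 0.0007 -0.1462 -0.017 ] turn -0.1 yaw now 92.1 j6 -1.9 pos [ 551.5 -130.3  220.6] t 10.5
```

```bash
python3 -m inch '[[0,-0.045,-0.006,0,255],[0,-0.09,-0.011,0,255],[0,-0.13,-0.015,0,255],[0,-0.146,-0.017,0,255],[0,-0.146,-0.017,0,255]]'
python3 - <<'E'
from h import *
crop("wrist",0,0,560,420,1.4,"pics/w8.png")
plan([540,-277,120],92.2)
crop("scene",130,160,270,290,5,"pics/s8.png")
E
```

```text
time_s: 11.0
eef_pos: [539.4, -278.5, 220.2]
eef_rot: [0.706, -0.013, 0.708, 0.012]
ft_force: [-0.3, 0.3, -3.2]
grip_width: 51.6
shift [ 1.003e-01 -1.000e-04  4.000e-04] turn -0.1 yaw now 92.1 j6 -2.14 pos [ 539.8 -276.9  220.3] t 11.05
```

View pics/w8.png

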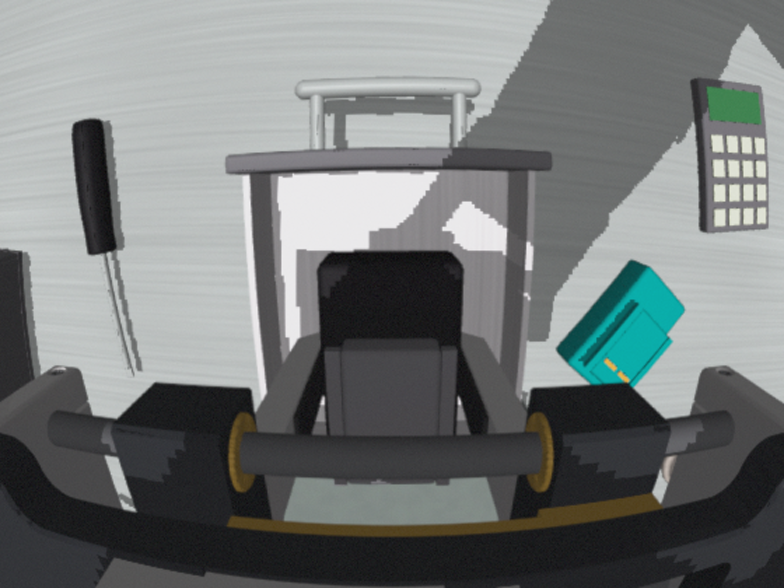

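View pics/s8.png

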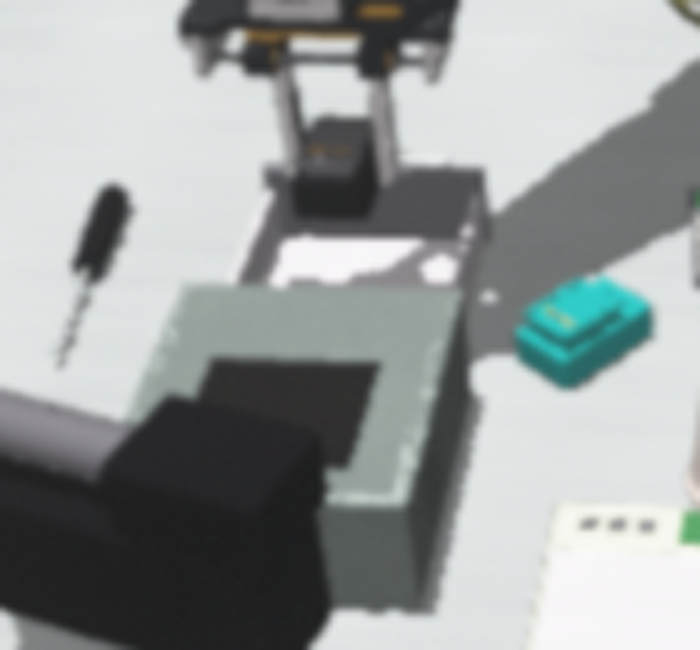

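```bash
python3 - <<'E'
from h import *
f=lambda u,v,z,b=4.5:onz("wrist",((u-b)/1.4,v/1.4),z)
print("handle",f(300,88,55),f(478,87,55),"panel",f(228,162,77),f(550,160,77))
E
python3 -m inch '[[0.022,0,0,0,255],[0.045,0,0,0,255],[0.068,0,0,0,255],[0.086,0,0,0,255],[0.095,0,0,0,255]]'
python3 -m inch '[[0.002,0,0,0,255],[0.004,0,0,0,255],[0.006,0,0,0,255],[0.007,0,0,0,255],[0.007,0,0,0,255]]'
```

```text
handle [ 418.5 -330.7] [ 414.8 -233.8] panel [ 460.1 -363.1] [ 453.6 -198.5]
time_s: 11.6
eef_pos: [539.9, -274.2, 123.9]
eef_rot: [0.706, -0.013, 0.708, 0.014]
ft_force: [0.1, 0.2, -2.3]
grip_width: 51.8
time_s: 12.1
eef_pos: [539.9, -274.2, 117.2]
eef_rot: [0.706, -0.014, 0.708, 0.014]
ft_force: [0.6, -0.4, -2.6]
grip_width: 51.6
```

```bash
python3 -m inch '[[0.0005,0,0,0,255],[0.001,0,0,0,255],[0.0015,0,0,0,255],[0.002,0,0,0,255],[0.002,0,0,0,255]]'
python3 - <<'E'
from h import *
crop("wrist",0,0,560,420,1.4,"pics/w9.png")
plan([540,-277,115],92.2)
E
```

```text
time_s: 12.6
eef_pos: [539.9, -274.3, 115.3]
eef_rot: [0.706, -0.014, 0.708, 0.014]
ft_force: [0.7, 0.3, -0.7]
grip_width: 51.5
shift [ 0.0003 -0.0027 -0.    ] turn 0.0 yaw now 92.2 j6 -2.14 pos [ 539.9 -274.3  115.3] t 12.65
```

View pics/w9.png

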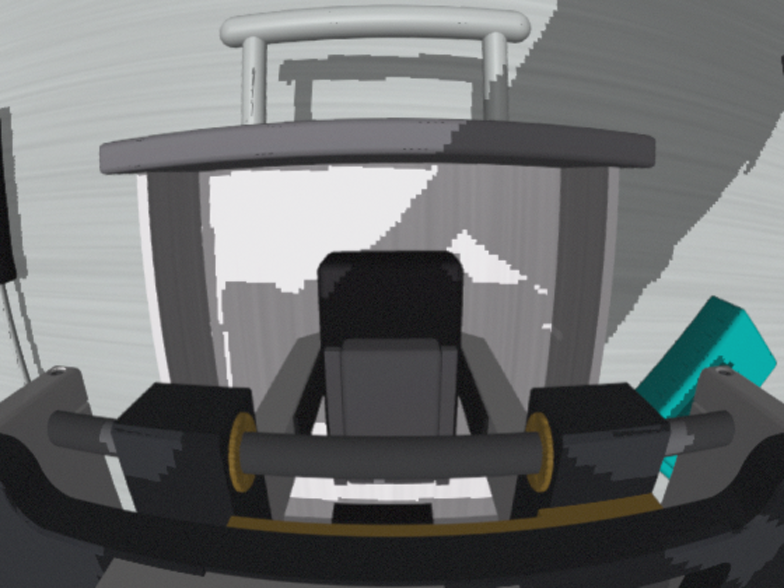

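```bash
python3 -m inch '[[0.0005,0,0,0,255],[0.001,0,0,0,255],[0.001,0,0,0,255],[0.001,0,0,0,255],[0.001,0,0,0,100]]'
python3 -m inch '[[0,0,0,0,80],[0,0,0,0,50],[0,0,0,0,40],[0,0,0,0,40],[0,0,0,0,40]]'
python3 -m inch '[[-0.01,0,0,0,40],[-0.03,0,0,0,40],[-0.06,0,0,0,40],[-0.09,0,0,0,40],[-0.11,0,0,0,40]]'
python3 - <<'E'
from h import *
crop("wrist",0,0,560,420,1.4,"pics/w10.png")
plan([380,-282,230],92.2)
E
```

```text
time_s: 13.15
eef_pos: [540.1, -274.3, 114.8]
eef_rot: [0.706, -0.014, 0.708, 0.014]
ft_force: [-0.1, -0.7, 0.4]
grip_width: 56.1
time_s: 13.65
eef_pos: [540.1, -274.3, 114.7]
eef_rot: [0.706, -0.014, 0.708, 0.014]
ft_force: [-0.6, -0.2, 0.1]
grip_width: 79.2
time_s: 14.15
eef_pos: [540.6, -274.5, 227.8]
eef_rot: [0.707, -0.014, 0.707, 0.013]
ft_force: [-0.2, 0.8, 0.6]
grip_width: 79.1
shift [ 1.000e-04 -9.000e-04 -1.614e-01] turn 0.0 yaw now 92.2 j6 -2.14 pos [ 541.2 -274.8  230.6] t 14.2
```

View pics/w10.png

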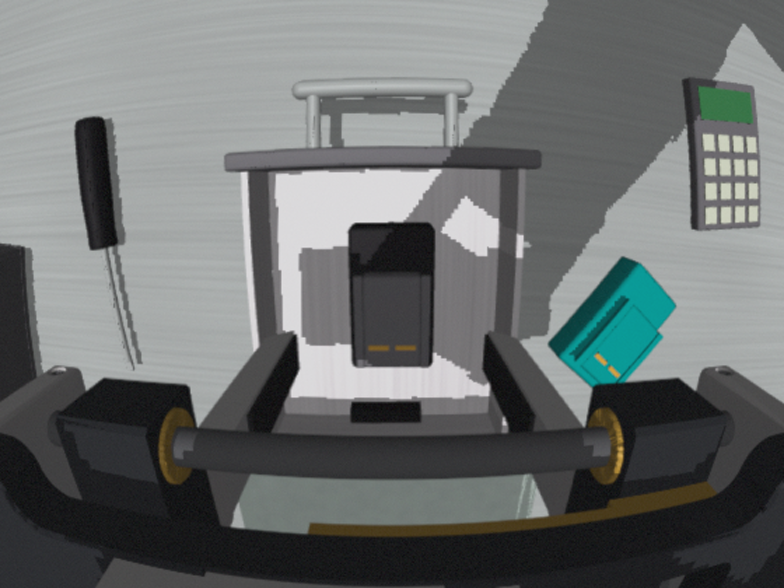

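```bash
python3 -m inch '[[0,-0.001,-0.045,0,255],[0,-0.002,-0.09,0,255],[0,-0.002,-0.135,0,255],[0,-0.002,-0.17,0,255],[0,-0.002,-0.17,0,255]]'
python3 -m inch '[[0.02,0,0,0,255],[0.05,0,0,0,255],[0.075,0,0,0,255],[0.095,0,0,0,255],[0.098,0,0,0,255]]'
python3 - <<'E'
from h import *
crop("wrist",0,0,560,420,1.4,"pics/w11.png")
plan([395,-281,132],92.2)
E
```

```text
time_s: 14.7
eef_pos: [368.6, -283.4, 230.3]
eef_rot: [0.708, -0.014, 0.706, 0.012]
ft_force: [0.4, -0.6, 0.4]
grip_width: 42.6
time_s: 15.2
eef_pos: [368.7, -283.2, 130.5]
eef_rot: [0.707, -0.013, 0.707, 0.013]
ft_force: [0.1, -1.0, 1.1]
grip_width: 2.9
shift [-0.0006  0.0015  0.0261] turn -0.1 yaw now 92.1 j6 -2.34 pos [ 369.  -283.5  131.4] t 15.25
```

View pics/w11.png

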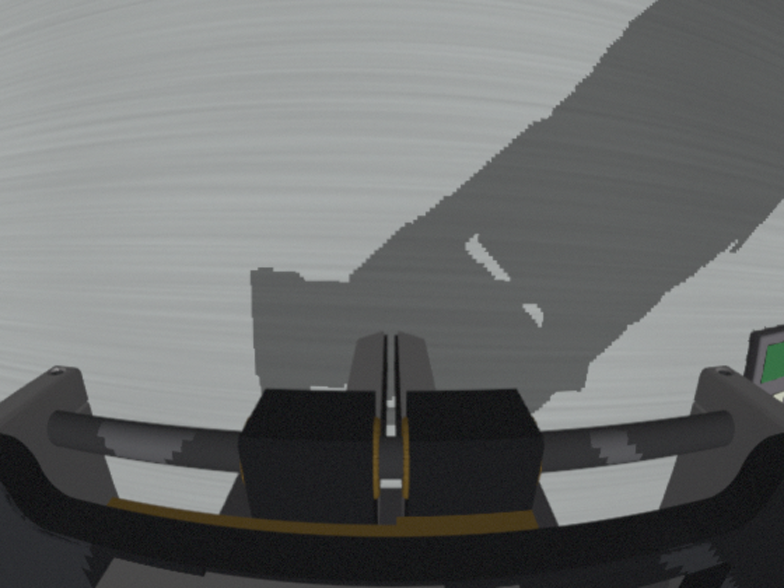

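```bash
python3 -m inch '[[0,0.001,0.01,0,255],[0,0.001,0.018,0,255],[0,0.001,0.025,0,255],[0,0.001,0.031,0,255],[0,0.001,0.037,0,255]]'
python3 -m inch '[[0,0,0.008,0,255],[0,0,0.017,0,255],[0,0,0.026,0,255],[0,0,0.036,0,255],[0,0,0.046,0,255]]'
python3 -m inch '[[0,0,0.01,0,255],[0,0,0.02,0,255],[0,0,0.03,0,255],[0,0,0.04,0,255],[0,0,0.05,0,255]]'
python3 -m inch '[[0,0,0.01,0,255],[0,0,0.02,0,255],[0,0,0.028,0,255],[0,0,0.034,0,255],[0,0,0.04,0,255]]'
```

```text
time_s: 15.75
eef_pos: [406.5, -281.1, 131.7]
eef_rot: [0.708, -0.014, 0.706, 0.013]
ft_force: [-1.6, -0.1, 1.1]
grip_width: 0.6
time_s: 16.25
eef_pos: [453.3, -279.2, 131.7]
eef_rot: [0.707, -0.014, 0.707, 0.013]
ft_force: [-1.7, 1.7, 0.3]
grip_width: 0.9
time_s: 16.75
eef_pos: [504.1, -277.2, 131.7]
eef_rot: [0.707, -0.014, 0.707, 0.013]
ft_force: [-1.6, 1.6, 0.1]
grip_width: 0.7
time_s: 17.25
eef_pos: [544.5, -275.7, 131.7]
eef_rot: [0.707, -0.014, 0.707, 0.013]
ft_force: [-1.5, 1.0, 0.1]
grip_width: 0.2
```

```bash
python3 -m inch '[[0,0,0.004,0,255],[0,0,0.008,0,255],[0,0,0.012,0,255],[0,0,0.015,0,255],[0,0,0.018,0,255]]'
python3 -m inch '[[0,0,0.002,0,255],[0,0,0.004,0,255],[0,0,0.006,0,255],[0,0,0.007,0,255],[0,0,0.007,0,255]]'
```

```text
time_s: 17.75
eef_pos: [562.6, -275.0, 131.7]
eef_rot: [0.707, -0.014, 0.707, 0.013]
ft_force: [-2.0, 0.3, 0.2]
grip_width: 0.5
time_s: 18.25
eef_pos: [567.5, -275.0, 131.6]
eef_rot: [0.705, -0.013, 0.709, 0.013]
ft_force: [-26.0, 2.9, 13.5]
grip_width: 0.5
```

```bash
python3 -m inch '[[0,0,-0.003,0,255],[0,0,-0.012,0,255],[0,0,-0.03,0,255],[0,0,-0.05,0,255],[0,0,-0.07,0,255]]'
python3 -m inch '[[-0.03,0,-0.02,0,255],[-0.06,0,-0.03,0,255],[-0.09,0,-0.03,0,255],[-0.12,0,-0.03,0,140],[-0.15,0,-0.03,0,110]]'
python3 - <<'E'
from h import *
crop("wrist",0,0,560,420,1.4,"pics/w12.png")
crop("scene",130,160,390,290,3,"pics/s12.png")
plan([600,247,270],95.4)
E
```

```text
time_s: 18.75
eef_pos: [496.6, -277.6, 132.1]
eef_rot: [0.705, -0.013, 0.709, 0.013]
ft_force: [-0.4, -0.7, 0.4]
grip_width: 0.8
time_s: 19.25
eef_pos: [467.1, -278.7, 283.8]
eef_rot: [0.706, -0.014, 0.708, 0.013]
ft_force: [0.2, 0.3, -0.5]
grip_width: 13.2
shift [0.0142 0.521  0.1516] turn -3.3 yaw now 92.1 j6 -2.21 pos [ 468.  -279.2  286.4] t 19.35
```

View pics/s12.png

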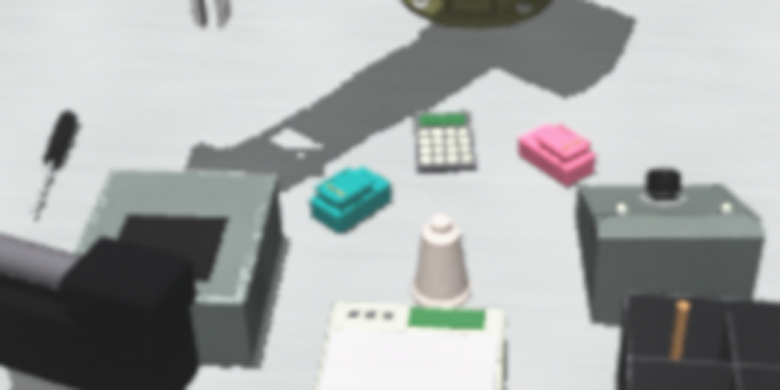

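View pics/w12.png

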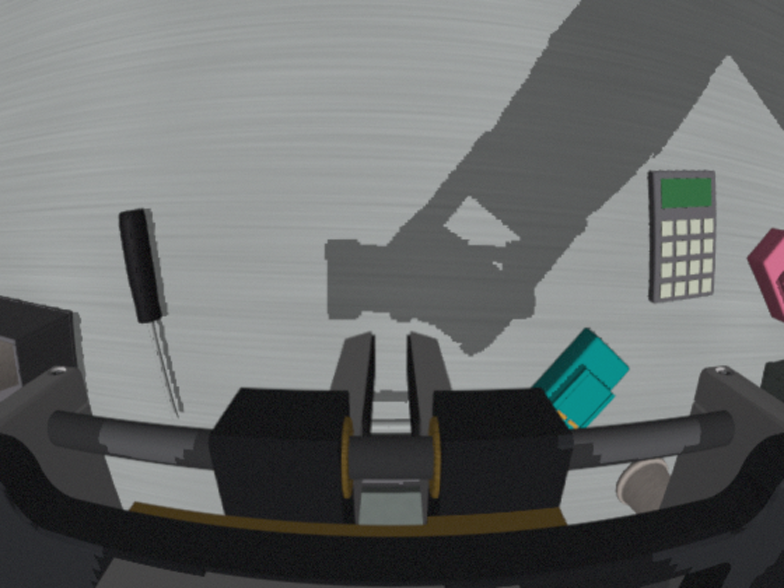

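Run:
```python
from h import *
crop("scene",290,180,410,280,6,"pics/s13.png")
```

```text
(no output)
```

View pics/s13.png

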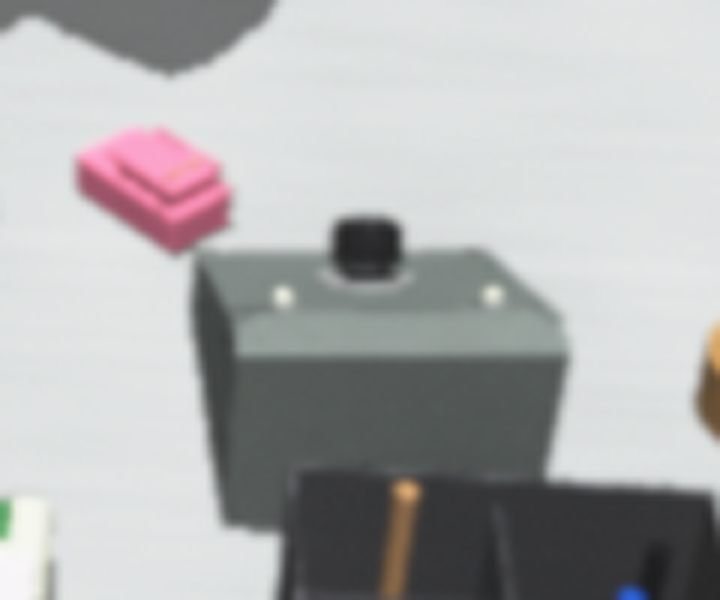

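```bash
python3 -m inch '[[0,0.048,0.012,-6,92],[0,0.096,0.026,-12,92],[0,0.144,0.04,-18,92],[0,0.192,0.054,-24,92],[0,0.24,0.068,-30,92]]'
python3 - <<'E'
from h import *
plan([613,248.6,270],122.4)
E
```

```text
time_s: 19.9
eef_pos: [526.3, -34.6, 282.1]
eef_rot: [0.678, -0.198, 0.68, 0.197]
ft_force: [0.3, -0.4, -0.0]
grip_width: 59.8
shift [0.0111 0.1927 0.2249] turn -0.0 yaw now 122.4 j6 -2.27 pos [526.3 -34.6 282.1] t 19.9
```

```bash
python3 -m inch '[[0,0.032,0.037,0,92],[0,0.064,0.074,0,92],[0,0.096,0.112,0,92],[0,0.128,0.149,0,92],[0,0.16,0.187,0,92]]'
python3 -m inch '[[0.005,0.02,0.023,0,92],[0.012,0.033,0.038,0,92],[0.012,0.033,0.038,0,92],[0.012,0.033,0.038,0,92],[0.012,0.033,0.038,0,92]]'
python3 - <<'E'
from h import *
plan([613,248.6,225],122.4)
crop("wrist",0,0,560,420,1.4,"pics/w14.png")
p,M=pose();print(r.boxes_of("wrist","stop_top"))
E
```

```text
time_s: 20.4
eef_pos: [598.5, 202.6, 279.9]
eef_rot: [0.678, -0.198, 0.681, 0.197]
ft_force: [1.3, -0.7, 0.2]
grip_width: 60.1
time_s: 20.9
eef_pos: [612.9, 249.8, 267.6]
eef_rot: [0.678, -0.198, 0.681, 0.196]
ft_force: [-0.6, 0.1, -0.1]
grip_width: 60.3
shift [ 0.0426 -0.001  -0.0003] turn -0.1 yaw now 122.3 j6 -1.8 pos [612.9 249.8 267.6] t 20.9
[{'position': [608.2, 247.7, 115.3], 'confidence': 0.6}]
```

View pics/w14.png

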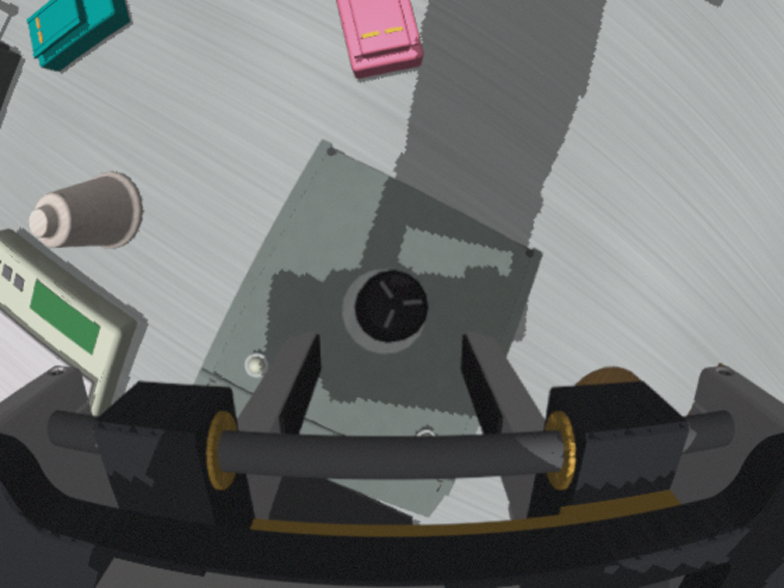

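```bash
python3 -m inch '[[0.015,-0.001,0,0,92],[0.03,-0.001,0,0,92],[0.042,-0.001,0,0,92],[0.052,-0.001,0,0,92],[0.055,-0.001,0,0,92]]'
python3 - <<'E'
from h import *
plan([613,248.6,194],122.4)
crop("wrist",0,0,560,420,1.4,"pics/w15.png")
E
```

```text
time_s: 21.5
eef_pos: [613.0, 248.7, 211.2]
eef_rot: [0.677, -0.197, 0.681, 0.196]
ft_force: [-0.2, -0.7, 0.5]
grip_width: 60.3
shift [ 0.0172 -0.0001  0.0001] turn -0.1 yaw now 122.3 j6 -1.8 pos [613.  248.7 211.2] t 21.5
```

View pics/w15.png

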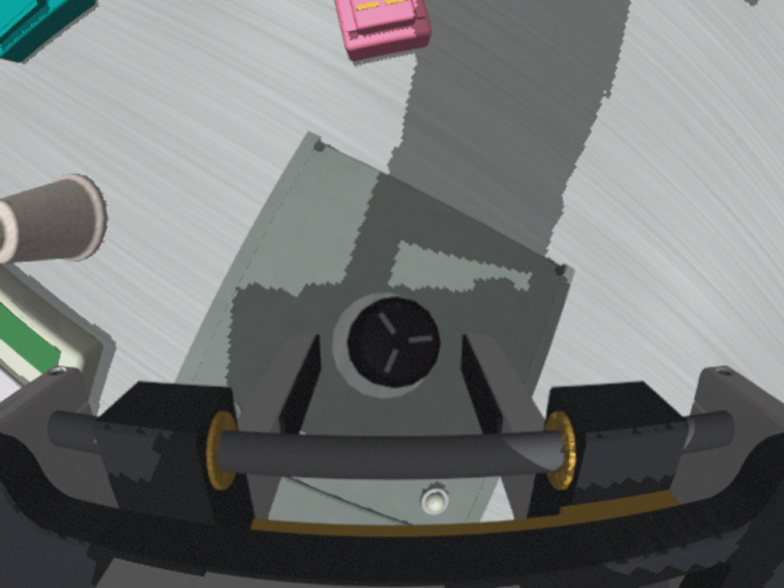

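```bash
python3 -m inch '[[0.006,0.001,0,0,92],[0.012,0.001,0,0,92],[0.017,0.001,0,0,92],[0.017,0.001,0,0,92],[0.017,0.001,0,0,92]]'
python3 -m inch '[[0,0,0,0,130],[0,0,0,0,145],[0,0,0,0,160],[0,0,0,0,200],[0,0,0,0,255]]'
python3 - <<'E'
from h import *
print(r.observe()["torque"],r.observe()["ft_force"]);plan([613,248.6,194],65)
crop("wrist",0,0,560,420,1.4,"pics/w16.png")
E
```

```text
time_s: 22.05
eef_pos: [612.5, 249.6, 194.7]
eef_rot: [0.677, -0.197, 0.681, 0.196]
ft_force: [-0.3, -0.9, -0.4]
grip_width: 60.0
time_s: 22.55
eef_pos: [612.6, 249.5, 194.9]
eef_rot: [0.677, -0.197, 0.681, 0.196]
ft_force: [1.8, -1.4, 1.7]
grip_width: 39.6
[-0.14863219 -0.17331414 -0.02000182] [ 1.77204353 -1.4460664   1.66381794]
shift [ 0.0009 -0.0009 -0.0001] turn 57.3 yaw now 122.3 j6 -1.8 pos [612.6 249.5 194.9] t 22.55
```

View pics/w16.png

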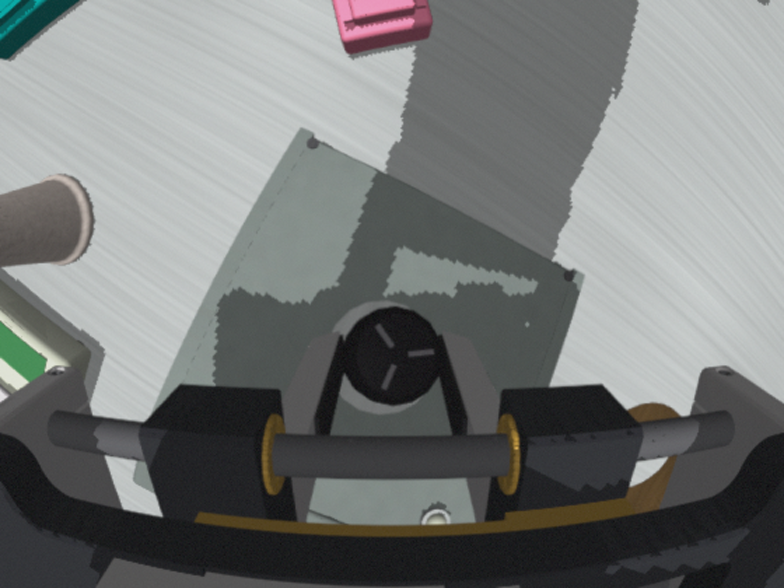

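```bash
python3 -m inch '[[0,0,0,7,255],[0,0,0,14,255],[0,0,0,21,255],[0,0,0,28,255],[0,0,0,35,255]]'
python3 - <<'E'
from h import *
print(r.observe()["torque"],r.observe()["ft_force"]);plan([613,248.6,194],65)
crop("wrist",0,0,560,420,1.4,"pics/w17.png")
E
```

```text
time_s: 23.1
eef_pos: [612.6, 249.8, 195.6]
eef_rot: [0.706, 0.017, 0.708, -0.019]
ft_force: [-0.9, -1.8, 5.5]
grip_width: 39.2
[0.22596662 0.23557135 0.40954605] [-0.90291076 -1.78461993  5.47826672]
shift [ 0.0016 -0.0011  0.0004] turn 22.0 yaw now 87.0 j6 -1.19 pos [612.6 249.8 195.6] t 23.1
```

View pics/w17.png

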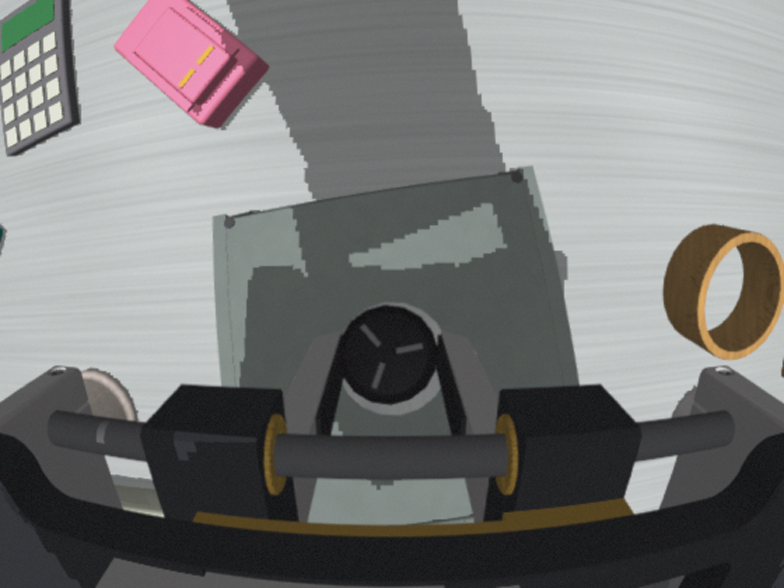

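```bash
python3 -m inch '[[0,-0.0005,0,7,255],[0,-0.001,0,14,255],[0,-0.001,0,20,255],[0,-0.001,0,26,255],[0,-0.001,0,32,255]]'
python3 - <<'E'
from h import *
print(r.observe()["torque"],r.observe()["ft_force"]);plan([613,248.6,194],65)
crop("wrist",0,0,560,420,1.4,"pics/w18.png")
E
```

```text
time_s: 23.65
eef_pos: [612.9, 248.0, 196.1]
eef_rot: [0.673, 0.215, 0.674, -0.218]
ft_force: [1.3, -7.9, 3.8]
grip_width: 39.7
[-0.80973236 -0.5525403   0.41882165] [ 1.25251832 -7.88964408  3.75324335]
shift [ 0.0021  0.0006 -0.0003] turn -10.7 yaw now 54.3 j6 -0.62 pos [612.9 248.  196.1] t 23.65
```

View pics/w18.png

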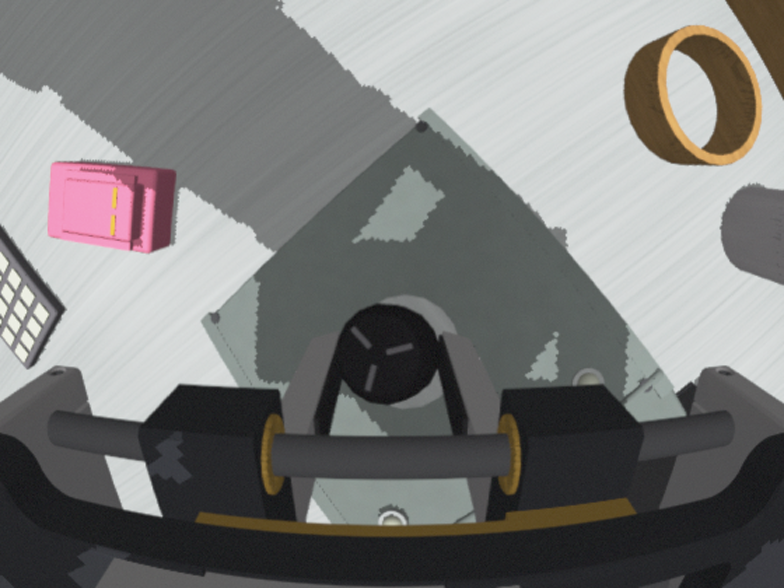

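```bash
python3 -m inch '[[0,0,0,4,255],[0,0,0,8,255],[0,0,0,11,255],[0,0,0,11,255],[0,0,0,11,255]]'
python3 - <<'E'
from h import *
print(r.observe()["torque"],r.observe()["ft_force"]);plan([613,248.6,194],65)
crop("wrist",0,0,560,420,1.4,"pics/w19.png")
E
```

```text
time_s: 24.2
eef_pos: [612.3, 247.4, 195.6]
eef_rot: [0.647, 0.28, 0.649, -0.285]
ft_force: [-5.5, -4.8, 1.5]
grip_width: 40.1
[-0.94876175  1.10375573  0.65670548] [-5.50692851 -4.8279059   1.50431422]
shift [ 0.0016  0.0013 -0.0004] turn -22.0 yaw now 43.0 j6 -0.42 pos [612.3 247.4 195.6] t 24.2
```

View pics/w19.png

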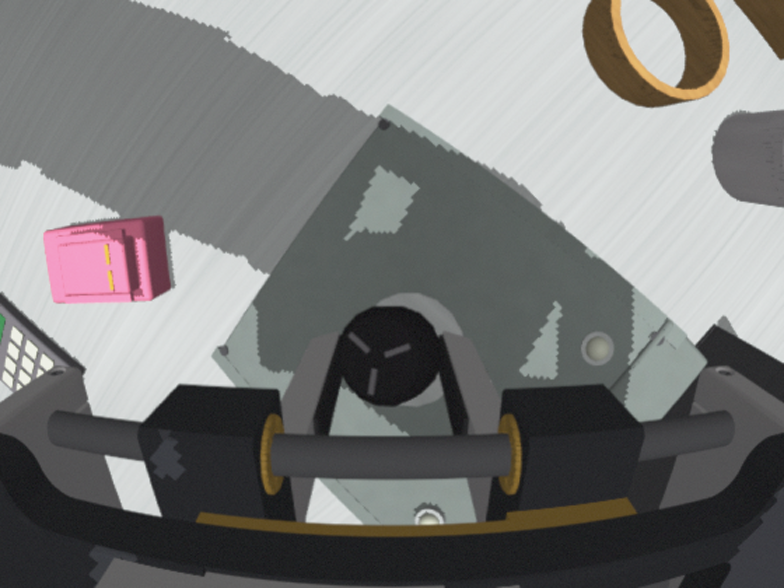

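```bash
python3 -m inch '[[-0.001,0,0,0,125],[-0.002,0,0,0,118],[-0.004,0,0,0,112],[-0.01,0,0,0,100],[-0.02,0,0,0,92]]'
python3 -m inch '[[-0.02,0,0,0,92],[-0.05,0,0,0,92],[-0.09,0,0,0,92],[-0.12,0,0,0,92],[-0.13,0,0,0,92]]'
python3 - <<'E'
from h import *
crop("wrist",0,0,560,420,1.4,"pics/w20.png")
crop("scene",290,180,410,280,6,"pics/s20.png")
plan([500,100,330]); print(r.boxes_of("wrist","stop_top"))
E
```

```text
time_s: 24.75
eef_pos: [612.3, 247.6, 215.8]
eef_rot: [0.647, 0.279, 0.65, -0.285]
ft_force: [-0.6, 0.2, 0.1]
grip_width: 58.7
time_s: 25.25
eef_pos: [613.3, 248.4, 350.5]
eef_rot: [0.649, 0.281, 0.648, -0.283]
ft_force: [-0.8, -0.3, 0.5]
grip_width: 59.8
shift [ 0.0185 -0.1838  0.0313] turn 0 yaw now 43.0 j6 -0.42 pos [613.2 248.4 347.4] t 25.35
[{'position': [608.6, 252.5, 122.1], 'confidence': 0.73}]
```

View pics/w20.png

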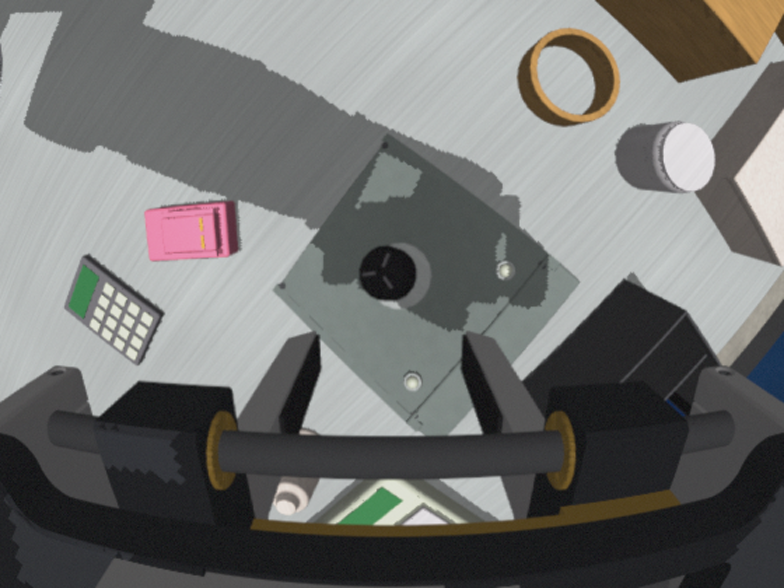

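View pics/s20.png

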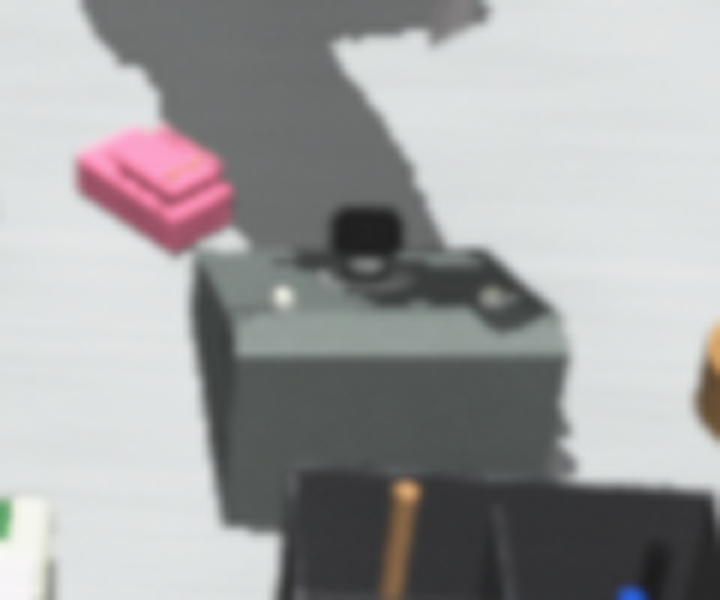

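```bash
python3 -m inch '[[0,-0.02,-0.04,0,92],[0,-0.04,-0.08,0,92],[0,-0.06,-0.12,0,92],[0,-0.08,-0.16,0,92],[0,-0.09,-0.18,0,92]]'
python3 -m inch '[[0,0,0,0,92],[0,0,0,0,92],[0,0,0,0,92],[0,0,0,0,92],[0,0,0,0,92]]'
python3 - <<'E'
from h import *
crop("top",140,100,440,280,2.66,"pics/t21.png")
for P in([578,-275.5,55],[613,-275,77]): print((proj("top",P)-[140,100])*2.66)
E
```

```text
time_s: 25.9
eef_pos: [421.5, 319.3, 344.6]
eef_rot: [0.647, 0.278, 0.651, -0.285]
ft_force: [0.4, 0.6, 0.5]
grip_width: 60.5
time_s: 26.4
eef_pos: [422.2, 318.9, 344.2]
eef_rot: [0.646, 0.278, 0.65, -0.285]
ft_force: [0.3, -0.1, 0.5]
grip_width: 60.0
[588.658 278.236]
[591.318 245.252]
```

View pics/t21.png

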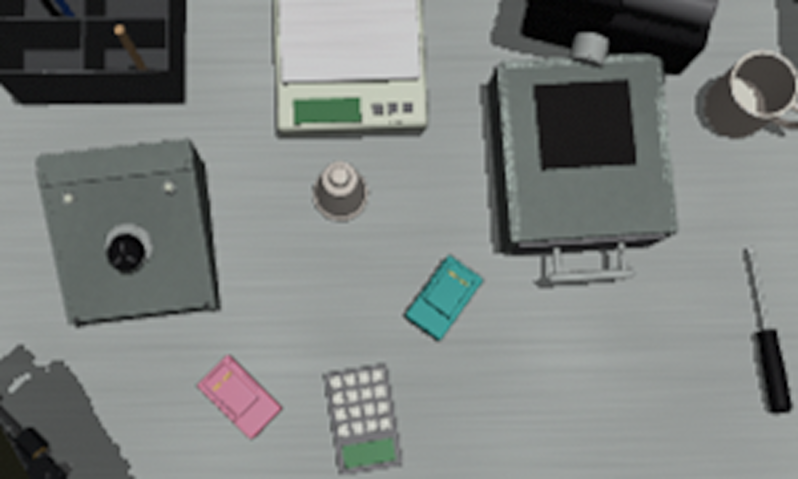

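```bash
python3 -c "
from rig import r
print(r.close_job(), r.observe()['time_s'])"
```

```text
the job is handed in; nothing more can be done
the job is handed in; nothing more can be done
```

The job is done in the order asked and handed in at about 26.5 s of robot time; no check failed at the end.

1. **Stop button:** I pressed it to its bottom stop with about 33 N. The scene pictures showed it still latched after I let go, and again just before I turned it.
2. **Battery pack:** I gripped the black pack, not the pink or turquoise ones. I set it down rail up in the drawer and opened the fingers once the wrist force showed the floor carrying it. The wrist picture showed it lying flat.
3. **Drawer:** I pushed it by the handle to its hard stop, where the force rose to 26 N. The last top view shows it shut with the panel against the cabinet.
4. **Mushroom head:** I gripped it and turned the tool 79° clockwise, because the pads slipped roughly 18° on the head. The torque rose at the end, which fits its end stop, though I did not measure the head's angle directly. On release it popped up: the ring shows under the head again and the crown reads about 122 mm, against 121 mm expected.

The last top view shows the thread cone, calculator, screwdriver and look-alikes where they stood. The tape roll was outside that picture; it looked undisturbed in the wrist picture just before.

The top and wrist cameras disagreed by about 7 mm sideways. About half of that was a wrist-camera bias I corrected using the visible fingertips. For the button I took a value between the two cameras, and the press and grip confirmed it.

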